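# Cover a biscuit between two footed bowls, rim on rim

## Task

Put the plain biscuit half into the steel bowl that stands mouth up. Then cover it with the matching wide bowl that stands mouth down: set it, still mouth down, on the first bowl so that the two rims meet squarely all the way round and it stays there by itself; set it down, do not drop it. Leave the small bowl, the jam biscuit and the timer where they are, and do not tip the standing bowl.

Things in the scene. Friction and masses are not known exactly. Their poses are not given: they have to be found in the camera images.
- bowl: loose polished steel footed bowl, 68 mm high: a solid round foot (48 mm across, 24 mm high, with a low 52 mm bead round its free end), then a round shell 44 mm deep, and a flat rim flange 130 mm across outside and 106 mm inside. This one stands on its foot, mouth up; origin on its axis at the underside of the foot. About 0.22 kg.
- bowl_center (a point): the mouth-up bowl: point on its axis, half-way up (34 mm above the table; rim 34 mm higher); z up, out of the mouth. Inner floor 27 mm above the table, about 80 mm across and 41 mm deep.
- cover: loose polished steel footed bowl, 68 mm high: a solid round foot (48 mm across, 24 mm high, with a low 52 mm bead round its free end), then a round shell 44 mm deep, and a flat rim flange 130 mm across outside and 106 mm inside. This one stands on its rim, mouth down, foot up; origin on its axis in the plane of the rim. About 0.22 kg.
- cover_center (a point): the mouth-down wide bowl, the cover: point on its axis, half-way up (34 mm above the table); z up. Its foot lies 10 to 34 mm above this point and can be gripped across from above; the flat shoulder round the foot is about 88 mm across. Seated on the mouth-up bowl, this point lies 68 mm above the other's.
- biscuit_center (a point): plain dark chocolate biscuit half, rigid, 69 mm long (along its y), 33 mm wide (x), 11 mm thick, lying flat; centre, half-way up.
- biscuit: the same plain biscuit; origin at the centre of its underside.
- jam_biscuit_center (a point): bystander: chocolate biscuit half with piped red jam on top, 70 x 38 x 19 mm, lying flat; centre, 6 mm above its underside.
- small_bowl_center (a point): bystander: footed steel bowl of the same look but too small, mouth down, 92 mm across the rim, 56 mm high, foot 38 mm across; point on its axis, half-way up.
- timer_center (a point): bystander: white kitchen timer, 70 x 64 x 19 mm, lying flat; centre, half-way up.
Mind the look-alikes: they are no part of the job. Leave any red look-alike of the bowl alone.

How it is judged:
On the way, in this order (a step that is already met when the one before it is completed fails the run):
1. the plain biscuit lies in the mouth-up bowl, let go (horizontal distance between biscuit_center and bowl_center below 0.025 m and z of biscuit_center in the frame of bowl_center between -0.012 and 0.016 m and angle between bowl_center's own z axis and vertical below 0.06 rad and contact force between the fingers and biscuit below 0.1 N), for 0.2 s.
2. the wide bowl sits mouth down on it, rim on rim, let go, with the biscuit inside (horizontal distance between biscuit_center and bowl_center below 0.025 m and z of biscuit_center in the frame of bowl_center between -0.012 and 0.016 m and angle between each of bowl_center, cover_center's own z axis and vertical below 0.06 rad and horizontal distance between cover_center and bowl_center below 0.008 m and z of cover_center in the frame of bowl_center between 0.064 and 0.072 m and linear speed of each of cover, bowl below 0.02 m/s and height (world z) of bowl_center below 0.04 m and contact force between the fingers and cover below 0.1 N and contact force between the fingers and bowl below 0.1 N), for 0.3 s.
At the end, for the whole second after the job is handed in: The plain biscuit lies inside the upright mouth-up bowl (within 25 mm of its axis, below its rim); the wide cover bowl rests mouth down on that bowl, rim on rim: axes within 8 mm, both level within 0.06 rad, 68 +- 4 mm above it; all released and at rest (all of step 2); the robot touches nothing.
It fails at once if the cover bowl is dropped (falls more than about 12 mm untouched by the robot) (contact force between each of the fingers, the arm and cover below 0.05 N and linear speed of cover above 0.5 m/s).
It fails at once if the mouth-up bowl is tipped by more than 0.4 rad (angle between bowl_center's own z axis and vertical above 0.4 rad).
It fails at once if the small bowl is moved more than 30 mm (distance of small_bowl_center from where it was at the start of the episode above 0.03 m).
It fails at once if the jam biscuit is moved more than 30 mm (distance of jam_biscuit_center from where it was at the start of the episode above 0.03 m).
It fails at once if the timer is moved more than 30 mm (distance of timer_center from where it was at the start of the episode above 0.03 m).
It also fails if it takes over 58 s, if anything falls off the work surface, if the arm or the gripper's body presses on something with over 40 N, if the wrist force passes 120 N, or if a joint passes its speed limit or range.

## Robot

A 7-joint arm with a two-finger parallel gripper is mounted at the origin on a cart in front of the work surface, level with it; the furniture and walls round the work are solid. World frame = base frame: x ahead of the robot, y to its left, z up, the work surface at z = 0. Lengths are in m, angles in rad, forces in N, time in s.
With the tool pointing down it reaches from about 0.4 to 0.85 m from the base axis. Payload 6.9 kg.
Tool frame: the origin (TCP) lies midway between the tips of the shut fingers; the grasp point (between the pads) lies 19 mm behind it; z points along the fingers, y is the line along which they close (so a half turn about z gives the same grasp; the last joint's range is limited). The gripper opens to 85 mm and grips with 20 to 120 N. Pads are 22 mm wide; open, the fingers measure 114 mm over their backs; the gripper's body (76 mm by 85 mm) begins 54 mm behind the grasp point. The pads swing forward as they close: fully open they stand 13 mm farther back than shut.
Start: joints at [-1.081, 0.507, -0.238, 1.5, 0.126, 1.149, -0.155], TCP at [0.235, 0.579, 0.231] pointing down, gripper open.
Joint ranges: [-3.08, 3.08], [-0.24, 2.05], [-1.43, 1.35], [0, 2.5], [-1.52, 4.66], [0.17, 1.96], [-2.89, 2.89]. Speed limits (rad/s): [2.39, 2.39, 3.14, 3.14, 3.14, 3.14, 3.14].

## Interface

Orientations are given as [roll, pitch, yaw] about the fixed x, y, z axes, in that order (R = Rz(yaw) Ry(pitch) Rx(roll)).
In Python, from workcell import telemetry, read_camera, calibration, robot, recognise gives the robot as it stands. The module is installed in compiled form; this text tells all that it offers.
- The arm moves only by the tool apply_moves, never from a script. Its argument "steps" is a list that holds one entry, the list of rows, each a list of 7 numbers: the shift along the tool's x, y, z in mm, then the turn, a rotation vector about the tool's x, y, z in degrees, then the opening, from 0 (shut) to 1 (fully open). A call has 1 to 20 rows; each row is the pose to reach, as a shift and turn from the pose commanded when the call began, along the tool's axes at that moment; what a row does not reach only later rows make up. A row lasts 1/8 s, in which the tool goes at most 62.5 mm and 10.7 degrees, less where a joint would pass 70% of its speed; a pose out of reach is approached as far as the arm can. A call with a gripper value outside its range is refused whole. The fingers move at their own pace and stop on an object; the grip force is fixed at half the most. Time passes only in rows, so rows that repeat a pose let the fingers close. It gives the time, the measured TCP pose, the force, the opening and the grip force at its end, in the units of the state.
- telemetry.observe(): the state, without advancing time (a new reading comes with each control period).
- read_camera(name): name is "scene" or "top"; returns the picture (400x640x3 uint8, red, green, blue); there is no depth.
- calibration(name): a dict with "K" (3x3 intrinsics, pixels), "world_from_camera" (4x4, takes a point from camera to world coordinates). Camera axes: x right, y down, z forward; pixel columns grow to the right and rows downward; lengths in m; the calibration is good to about 2 mm. A picture is of the moment at which its call begins. calibration takes no time and is no camera call.
- robot.close_job(): hands the job in; it is judged then, once.
Trained networks look in the newest picture that a camera, given by its name, has taken for a name from the list of things; names that differ only in an ending like _2 or _b are one class to them, and where a whole thing is asked for, a point or a joint stands for the part that bears it (a point fixed in the world has none). Each returns a list of dicts, best first, with "conf" (0 to 1); they miss things now and then, are a little off and sometimes report something else, mostly with a low value. They report only what shows in the picture. A call takes as long as a camera call. They do not tell look-alikes from the thing itself.
- recognise(camera, query): "rect" ([left, top, width, height] in pixels, round what is visible of it).
The state is a dict: "t": time; "joint_positions": joint angles; "dq": joint speeds; "joint_efforts": joint torques, N m; "eef_pos": TCP position; "ee_rot": TCP orientation; "force": force on the tool from outside, world axes, zero at the start; "moment": the same for the moment, N m; "grip_width": opening from 0.0 (shut) to 1.0 (fully open); "gripper_force": force on a finger pad.
Only numpy, scipy, OpenCV 4.12 (cv2) and the standard library are available. Lean on these libraries where they do the work, as an engineer would, in place of code of your own. Each camera call takes 0.05 s, during which the arm holds its last target. There are 200 camera calls.

## Working session

There is one attempt and no reset: what is moved stays moved. The work goes in short steps, Python scripts to look and compute and a tool call to move; the robot and the scene stay as the last step left them, time stands still between calls to the robot, and variables do not carry over. Pictures are saved under pics/ and viewed, at most 10 in all, crops included, and the job is handed in when it is done.

Besides the shell and the picture viewer there is one more tool, called after ">>>" in YAML: its name, and indented under it one key for each argument. apply_moves: Moves the arm, as the interface text tells. Its arguments: {"type":"object","properties":{"steps":{"type":"array"}},"required":["steps"]}

```bash
mkdir -p pics; python3 - <<'E'
from workcell import telemetry, read_camera, calibration, recognise
import cv2
s=telemetry.observe()
print({k:s[k] for k in('t','eef_pos','ee_rot','grip_width','force')})
for c in('scene','top'):
    im=read_camera(c); cv2.imwrite(f'pics/{c}0.png',im[:,:,::-1])
    k=calibration(c); print(c,k['K'].round(1).tolist(),k['world_from_camera'].round(4).tolist())
    for q in('bowl','cover','biscuit','jam_biscuit_center','small_bowl_center','timer_center'):
        print(q,[(round(d['conf'],2),[round(x) for x in d['rect']]) for d in recognise(c,q)])
E
```

```text
{'t': 0.0, 'eef_pos': array([0.2344872 , 0.57878087, 0.23042367]), 'ee_rot': array([-3.13977172e+00,  3.03490308e-05,  2.75680544e+00]), 'grip_width': 1.0021526373059468, 'force': array([-0.55837079, -0.12698336,  0.05816992])}
scene [[454.2, 0.0, 314.3], [0.0, 454.2, 197.8], [0.0, 0.0, 1.0]] [[0.6399, -0.4302, 0.6368, -0.2561], [-0.7684, -0.3695, 0.5225, -0.6367], [0.0105, -0.8236, -0.567, 0.7432], [0.0, 0.0, 0.0, 1.0]]
bowl [(0.93, [300, 223, 57, 48]), (0.79, [244, 131, 41, 31]), (0.56, [263, 188, 52, 45])]
cover [(0.62, [380, 248, 61, 46])]
biscuit [(0.45, [391, 210, 11, 14])]
jam_biscuit_center [(0.68, [292, 167, 18, 8])]
small_bowl_center []
timer_center [(0.9, [337, 179, 24, 18])]
top [[507.2, 0.0, 316.7], [0.0, 507.2, 202.8], [0.0, 0.0, 1.0]] [[0.0081, -0.9977, 0.0674, 0.4513], [-0.9998, -0.0069, 0.0179, -0.0042], [-0.0174, -0.0676, -0.9976, 1.3469], [0.0, 0.0, 0.0, 1.0]]
bowl [(0.87, [290, 213, 54, 55]), (0.83, [361, 236, 48, 56]), (0.69, [177, 134, 48, 48])]
cover [(0.85, [425, 199, 50, 50])]
biscuit [(0.74, [391, 153, 11, 22]), (0.16, [246, 150, 24, 19])]
jam_biscuit_center [(0.64, [251, 150, 19, 18])]
small_bowl_center [(0.63, [206, 229, 32, 35])]
timer_center [(0.82, [317, 140, 27, 32])]
```

```bash
python3 - <<'E'
import cv2
a=cv2.imread('pics/top0.png')[110:310,140:500]; b=cv2.imread('pics/scene0.png')[100:310,200:500]
cv2.imwrite('pics/topc.png',cv2.resize(a,(792,440),interpolation=cv2.INTER_CUBIC))
cv2.imwrite('pics/scenec.png',cv2.resize(b,(780,546),interpolation=cv2.INTER_CUBIC))
E
```

```text
(no output)
```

View pics/topc.png

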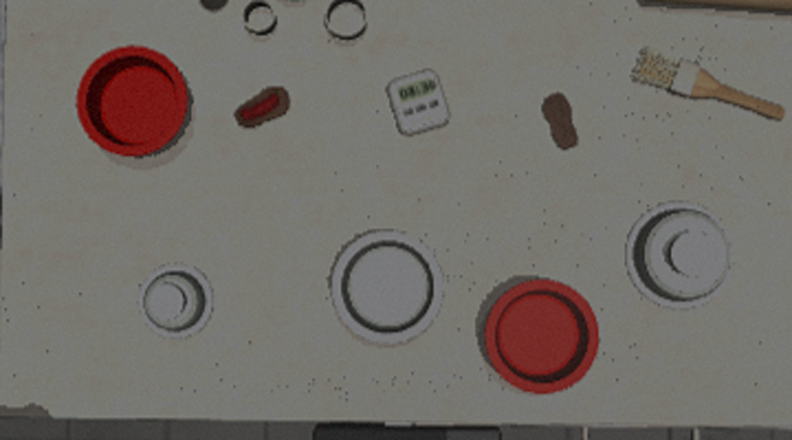

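View pics/scenec.png

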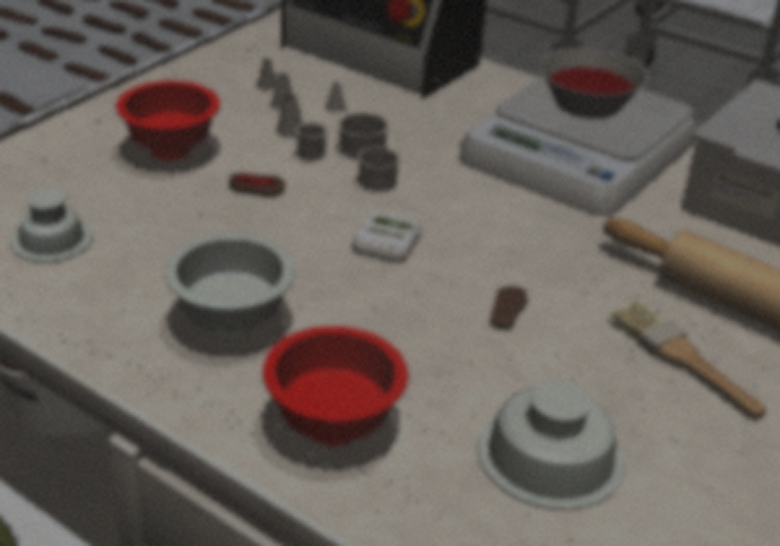

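Top view: mouth-up steel bowl at about px (315,240), cover at (448,225), plain biscuit at (394,165). The red bowls, small bowl (220,246), jam biscuit and timer are bystanders. Next I fit the known circles in both cameras.

```bash
cat > h.py <<'E'
import numpy as np, cv2
from workcell import telemetry, read_camera, calibration, recognise, robot
from scipy.optimize import minimize
from scipy.ndimage import map_coordinates
C={c:calibration(c) for c in('top','scene')}
def proj(c,P):
    T=np.linalg.inv(C[c]['world_from_camera']); p=(np.c_[P,np.ones(len(P))]@T.T)[:,:3]@C[c]['K'].T
    return p[:,:2]/p[:,2:]
def back(c,uv,z):
    W=C[c]['world_from_camera']; d=np.c_[np.atleast_2d(uv),np.ones(len(np.atleast_2d(uv)))]@np.linalg.inv(C[c]['K']).T@W[:3,:3].T
    o=W[:3,3]; return o+d*((z-o[2])/d[:,2])[:,None]
A=np.linspace(0,2*np.pi,180,endpoint=False)
def circ(x,y,z,r): return np.c_[x+r*np.cos(A),y+r*np.sin(A),np.full(180,z)]
def score(g,c,x,y,rings):
    s=0
    for z,r in rings:
        a=proj(c,circ(x,y,z,r-.003)); b=proj(c,circ(x,y,z,r+.003))
        f=lambda p: map_coordinates(g,[p[:,1],p[:,0]],order=1)
        s+=np.minimum(np.abs(f(a)-f(b)),25).mean()
    return s
def fit(ims,cams,x0,y0,rings,R=.03):
    G={c:cv2.GaussianBlur(cv2.cvtColor(ims[c],cv2.COLOR_RGB2GRAY).astype(float),(0,0),.8) for c in cams}
    f=lambda p:-sum(score(G[c],c,p[0],p[1],rings) for c in cams)
    for st in(.003,.001,.0003):
        g=np.arange(-R,R+1e-9,st); x0,y0=min(((x0+a,y0+b) for a in g for b in g),key=f); R=st*2
    return np.round([x0,y0,-f((x0,y0))],4)
E
python3 - <<'E'
from h import *
ims={c:cv2.imread(f'pics/{c}0.png')[:,:,::-1].copy() for c in C}
for n,uv,rings in(('bowl',(315.5,240.5),[(.068,.065),(.068,.053)]),('cover',(448.2,225.5),[(.002,.065),(.068,.025)])):
    p=back('top',uv,rings[0][0])[0]; print(n,p[:2].round(3),[fit(ims,cs,p[0],p[1],rings) for cs in(['top'],['scene'],['top','scene'])])
print('small',back('top',(221,246),.0)[0],'jam',back('top',(260,159),.01)[0],'timer',back('top',(330.5,156),.02)[0],'red',back('top',(386,263),.068)[0])
for c,(u,v) in(('top',(394,165)),('scene',(396,218))):
    g=ims[c].astype(int); x0,y0=u-25,v-25; w=g[y0:y0+50,x0:x0+50]
    med=np.median(w.reshape(-1,3),0); m=((med-w).sum(2)>.25*med.sum()).astype(np.uint8)
    n,l,st,ce=cv2.connectedComponentsWithStats(m); i=1+np.argmax(st[1:,4])
    uv=np.argwhere(l==i)[:,::-1]+[x0,y0]; P=back(c,uv,.0055)[:,:2]
    ev,V=np.linalg.eigh(np.cov(P.T)); r=cv2.minAreaRect((P*1000).astype(np.float32))
    print(c,len(P),P.mean(0).round(4),'axis deg',np.degrees(np.arctan2(V[1,1],V[0,1])).round(1),r)
E
```

```text
bowl [0.443 0.021] [array([4.45100e-01, 1.78000e-02, 3.45946e+01]), array([4.34500e-01, 1.61000e-02, 3.16459e+01]), array([4.42100e-01, 1.85000e-02, 6.04769e+01])]
cover [ 0.485 -0.328] [array([ 0.4907, -0.326 , 17.5262]), array([ 0.453 , -0.3357, 22.5539]), array([ 0.478 , -0.3274, 36.4449])]
small [0.42559316 0.27317269 0.        ] jam [0.65750094 0.17173915 0.01      ] timer [ 0.66494863 -0.0157925   0.02      ] red [ 0.38801258 -0.15585347  0.068     ]
top 285 [ 0.6456 -0.1851] axis deg -162.8 ((645.0439453125, -186.23297119140625), (68.14903259277344, 34.588748931884766), 20.347505569458008)
scene 187 [ 0.6415 -0.1828] axis deg -161.8 ((641.3508911132812, -184.51040649414062), (78.85803985595703, 33.16004943847656), 23.817720413208008)
```

```bash
python3 - <<'E'
from h import *
ims={c:cv2.imread(f'pics/{c}0.png') for c in C}
print('foot',back('top',(457,225.5),.068))
tiles=[]
for n,(x,y),rings in(('bowl',(.443,.0185),[(.068,.065),(.068,.053)]),('cover',(.487,-.327),[(0,.065),(.068,.025),(.044,.044)])):
    row=[]
    for c in('top','scene'):
        u,v=proj(c,np.array([[x,y,.034]]))[0].astype(int); h=45;w=50
        t=cv2.resize(ims[c][v-h//1+10:v+35,u-w:u+w],None,fx=4,fy=4,interpolation=cv2.INTER_CUBIC)
        t=cv2.convertScaleAbs(t,alpha=1.6)
        for z,r in rings:
            p=(proj(c,circ(x,y,z,r))-[u-w,v-h+10]+.5)*4
            for q in p[::4]: cv2.circle(t,(int(q[0]),int(q[1])),1,(0,255,0),-1)
        row.append(t)
    tiles.append(np.hstack(row))
cv2.imwrite('pics/ov.png',np.vstack(tiles))
E
```

```text
foot [[ 0.48312516 -0.33360619  0.068     ]]
```

View pics/ov.png

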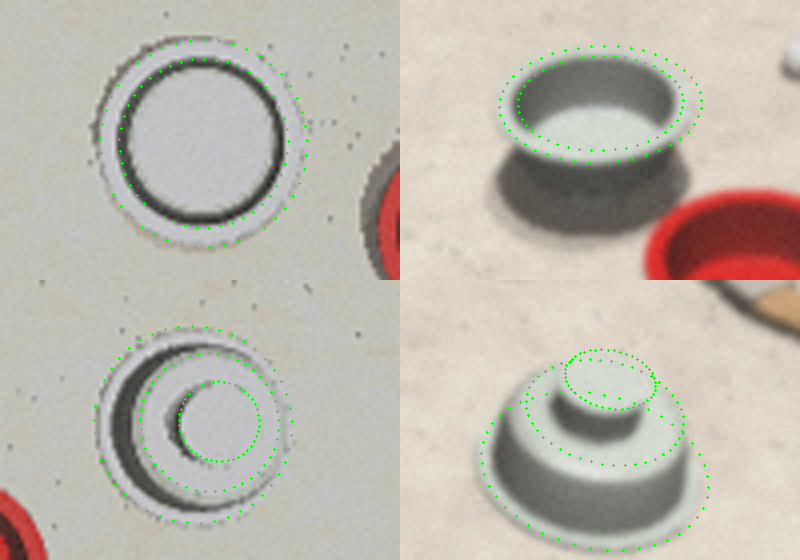

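>>> apply_moves:
  steps:
    - [[0, 0, 0, 0, 0, -41, 1], [0, 0, 0, 0, 0, -41, 1], [0, 0, 0, 0, 0, -41, 1], [0, 0, 0, 0, 0, -41, 1], [0, 0, 0, 0, 0, -41, 1]]

```text
t: 1.32
eef_pos: [0.2348, 0.5792, 0.2312]
ee_rot: [3.142, -0.0, -2.812]
force: [-0.0, -0.4, -0.3]
grip_width: 1.001
gripper_force: 0.0
```

Overlay: fits are good to about 1–2 mm. Bowl is at ≈(0.442, 0.0195), cover at ≈(0.486, −0.3265). The biscuit is at (0.644, −0.1855) with its long axis at ~19°, so the tool y is now across it. Going above the biscuit.

>>> apply_moves:
  steps:
    - [[-139, -856, 0, 0, 0, 0, 1], [-139, -856, 0, 0, 0, 0, 1], [-139, -856, 0, 0, 0, 0, 1], [-139, -856, 0, 0, 0, 0, 1], [-139, -856, 0, 0, 0, 0, 1], [-139, -856, 0, 0, 0, 0, 1], [-139, -856, 0, 0, 0, 0, 1], [-139, -856, 0, 0, 0, 0, 1], [-139, -856, 0, 0, 0, 0, 1], [-139, -856, 0, 0, 0, 0, 1], [-139, -856, 0, 0, 0, 0, 1], [-139, -856, 0, 0, 0, 0, 1], [-139, -856, 0, 0, 0, 0, 1], [-139, -856, 0, 0, 0, 0, 1], [-139, -856, 0, 0, 0, 0, 1], [-139, -856, 150, 0, 0, 0, 0.8], [-139, -856, 150, 0, 0, 0, 0.8], [-139, -856, 150, 0, 0, 0, 0.8]]

```text
t: 3.58
eef_pos: [0.6416, -0.1834, 0.0775]
ee_rot: [3.138, -0.005, -2.813]
force: [0.5, -0.0, 0.2]
grip_width: 0.798
gripper_force: 0.0
```

>>> apply_moves:
  steps:
    - [[0, 0, 40, 0, 0, 0, 0.8], [0, 0, 65, 0, 0, 0, 0.8], [0, 0, 79, 0, 0, 0, 0.8], [0, 0, 79, 0, 0, 0, 0.8], [0, 0, 79, 0, 0, 0, 0.8]]

```text
t: 4.2
eef_pos: [0.6449, -0.1852, 0.0036]
ee_rot: [-3.141, 0.002, -2.811]
force: [0.4, -0.6, -0.2]
grip_width: 0.803
gripper_force: 0.0
```

>>> apply_moves:
  steps:
    - [[0, 0, 0, 0, 0, 0, 0.2], [0, 0, 0, 0, 0, 0, 0.2], [0, 0, 0, 0, 0, 0, 0.2], [0, 0, 0, 0, 0, 0, 0.2], [0, 0, 0, 0, 0, 0, 0.2]]

```text
t: 4.82
eef_pos: [0.6446, -0.1851, 0.0036]
ee_rot: [-3.141, 0.001, -2.811]
force: [-1.7, 1.4, 7.1]
grip_width: 0.325
gripper_force: 58.1
```

>>> apply_moves:
  steps:
    - [[0, 0, -60, 0, 0, 0, 0.2], [0, 0, -120, 0, 0, 0, 0.2], [40, 83, -130, 0, 0, 0, 0.2], [80, 166, -130, 0, 0, 0, 0.2], [125, 259, -130, 0, 0, 0, 0.2], [125, 259, -130, 0, 0, 0, 0.2], [125, 259, -130, 0, 0, 0, 0.2], [125, 259, -130, 0, 0, 0, 0.2], [125, 259, -130, 0, 0, 0, 0.2], [125, 259, -130, 0, 0, 0, 0.2]]

```text
t: 6.08
eef_pos: [0.4427, 0.0183, 0.1323]
ee_rot: [-3.141, 0.0, -2.813]
force: [-0.0, 1.0, -0.2]
grip_width: 0.328
gripper_force: 58.9
```

```bash
python3 - <<'E'
from h import *
s=telemetry.observe(); print(s['eef_pos'],s['grip_width'],s['gripper_force'])
x,y=s['eef_pos'][:2]
T=[]
for c in C:
    im=read_camera(c)[:,:,::-1].copy(); cv2.imwrite(f'pics/{c}1.png',im)
    u,v=proj(c,np.array([[x,y,.1]]))[0].astype(int)
    T.append(cv2.convertScaleAbs(cv2.resize(im[v-50:v+50,u-50:u+50],(400,400),interpolation=cv2.INTER_CUBIC),alpha=1.6))
cv2.imwrite('pics/hold.png',np.hstack(T))
E
```

```text
[0.44269375 0.0182568  0.1322922 ] 0.3275473475570704 58.864438008194
```

View pics/hold.png

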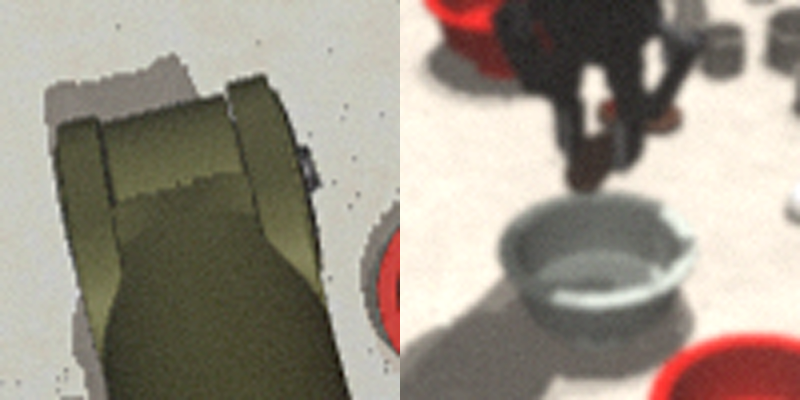

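Biscuit is held over the bowl. Lowering.

>>> apply_moves:
  steps:
    - [[0, 1, 40, 0, 0, 0, 0.2], [0, 1, 70, 0, 0, 0, 0.2], [0, 1, 90, 0, 0, 0, 0.2], [0, 1, 98, 0, 0, 0, 0.2], [0, 1, 99, 0, 0, 0, 0.2], [0, 1, 99, 0, 0, 0, 0.2]]

```text
t: 6.92
eef_pos: [0.4419, 0.02, 0.0338]
ee_rot: [-3.141, 0.001, -2.811]
force: [0.2, 0.1, -0.2]
grip_width: 0.326
gripper_force: 58.9
```

>>> apply_moves:
  steps:
    - [[0, 0, 0, 0, 0, 0, 0.38], [0, 0, 0, 0, 0, 0, 0.45], [0, 0, 0, 0, 0, 0, 0.5], [0, 0, 0, 0, 0, 0, 0.5], [0, 0, -20, 0, 0, 0, 0.5], [0, 0, -60, 0, 0, 0, 0.5], [0, 0, -115, 0, 0, 0, 0.5], [0, 0, -120, 0, 0, 0, 1], [0, 0, -120, 0, 0, 0, 1]]

```text
t: 8.05
eef_pos: [0.4414, 0.02, 0.1535]
ee_rot: [-3.141, 0.001, -2.811]
force: [-0.0, 0.7, -1.0]
grip_width: 0.904
gripper_force: 0.0
```

>>> apply_moves:
  steps:
    - [[14, -60, 0, 0, 0, 0, 1], [28, -120, 0, 0, 0, 0, 1], [42, -180, 0, 0, 0, 0, 1], [56, -240, 0, 0, 0, 0, 1], [70, -300, 0, 0, 0, 0, 1], [70, -342, 0, 0, 0, 0, 1], [70, -342, 0, 0, 0, 0, 1], [70, -342, 0, 0, 0, 0, 1], [70, -342, 0, 0, 0, 0, 1]]

```text
t: 9.18
eef_pos: [0.4862, -0.3243, 0.1527]
ee_rot: [3.14, -0.001, -2.809]
force: [1.4, 0.0, -0.2]
grip_width: 0.999
gripper_force: 0.0
```

```bash
python3 - <<'E'
from h import *
s=telemetry.observe(); print(s['eef_pos'],s['ee_rot'],s['grip_width'])
ims={c:read_camera(c) for c in C}
for c in C: cv2.imwrite(f'pics/{c}2.png',ims[c][:,:,::-1])
B=[(.068,.065),(.068,.053)]
for cs in(['top'],['scene'],['top','scene']): print(cs,fit(ims,cs,.443,.019,B,.012))
T=[]
for c,p in(('top',(.442,.0195,.05)),('scene',(.442,.0195,.05)),('scene',(.486,-.3265,.1))):
    u,v=proj(c,np.array([p]))[0].astype(int); h=33 if p[2]<.1 else 60
    T.append(cv2.convertScaleAbs(cv2.resize(ims[c][v-h:v+h,u-h:u+h,::-1],(264,264),interpolation=cv2.INTER_CUBIC),alpha=1.6))
cv2.imwrite('pics/placed.png',np.hstack(T))
E
```

```text
[ 0.48616558 -0.32425526  0.15270247] [ 3.14009266e+00 -6.86594843e-04 -2.80868410e+00] 0.99855159135692
['top'] [4.45400e-01 1.78000e-02 3.51125e+01]
['scene'] [4.33500e-01 1.58000e-02 3.52094e+01]
['top', 'scene'] [4.42100e-01 1.84000e-02 6.50286e+01]
```

View pics/placed.png

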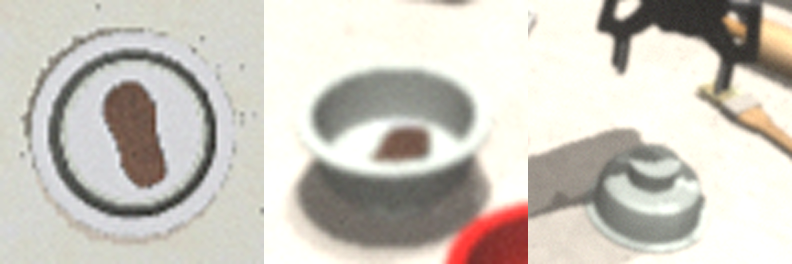

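Biscuit lies centred in the bowl (crop (134,133) against bowl centre (132,133)), and the gripper is open over the cover. Lowering onto the foot.

>>> apply_moves:
  steps:
    - [[0, 0, 40, 0, 0, 0, 1], [0, 0, 75, 0, 0, 0, 1], [0, 0, 100, 0, 0, 0, 1], [0, 0, 110, 0, 0, 0, 1], [0, 0, 110, 0, 0, 0, 1], [0, 0, 110, 0, 0, 0, 1]]

```text
t: 10.02
eef_pos: [0.487, -0.3263, 0.0444]
ee_rot: [-3.14, 0.001, -2.811]
force: [0.7, -0.2, 0.0]
grip_width: 0.999
gripper_force: 0.0
```

>>> apply_moves:
  steps:
    - [[0, 0, 0, 0, 0, 0, 0.75], [0, 0, 0, 0, 0, 0, 0.65], [0, 0, 0, 0, 0, 0, 0.6], [0, 0, 0, 0, 0, 0, 0.5], [0, 0, 0, 0, 0, 0, 0.4], [0, 0, 0, 0, 0, 0, 0.4], [0, 0, 0, 0, 0, 0, 0.4]]

```text
t: 10.9
eef_pos: [0.4863, -0.3258, 0.0441]
ee_rot: [-3.142, 0.0, -2.811]
force: [-2.0, 2.3, 8.9]
grip_width: 0.561
gripper_force: 60.2
```

>>> apply_moves:
  steps:
    - [[0, 0, -15, 0, 0, 0, 0.4], [0, 0, -40, 0, 0, 0, 0.4], [0, 0, -80, 0, 0, 0, 0.4], [0, 0, -110, 0, 0, 0, 0.4], [0, 20, -125, 0, 0, 0, 0.4], [-10, 60, -125, 0, 0, 0, 0.4], [-20, 110, -125, 0, 0, 0, 0.4], [-32, 160, -125, 0, 0, 0, 0.4], [-42, 210, -125, 0, 0, 0, 0.4], [-54, 260, -125, 0, 0, 0, 0.4], [-64, 310, -125, 0, 0, 0, 0.4], [-69, 335, -125, 0, 0, 0, 0.4], [-69, 342, -125, 0, 0, 0, 0.4], [-69, 342, -125, 0, 0, 0, 0.4], [-69, 342, -125, 0, 0, 0, 0.4], [-69, 342, -125, 0, 0, 0, 0.4], [-69, 342, -125, 0, 0, 0, 0.4]]

```text
t: 13.02
eef_pos: [0.4406, 0.0192, 0.1682]
ee_rot: [-3.142, -0.0, -2.812]
force: [0.5, -0.3, -2.5]
grip_width: 0.567
gripper_force: 62.6
```

```bash
python3 - <<'E'
from h import *
s=telemetry.observe(); e=s['eef_pos']; print(e,s['ee_rot'],s['grip_width'],s['force'],s['gripper_force'])
ims={c:read_camera(c) for c in C}; T=[]
zr=e[2]-.0441
for c in C:
    cv2.imwrite(f'pics/{c}3.png',ims[c][:,:,::-1])
    u,v=proj(c,np.array([[e[0],e[1],.1]]))[0].astype(int)
    t=cv2.convertScaleAbs(cv2.resize(ims[c][v-50:v+50,u-50:u+50,::-1],(400,400),interpolation=cv2.INTER_CUBIC),alpha=1.6)
    for x,y,z,r,col in((e[0],e[1],zr,.065,(0,255,0)),(.442,.0195,.068,.065,(255,0,255))):
        for q in (proj(c,circ(x,y,z,r))[::3]-[u-50,v-50]+.5)*4: cv2.circle(t,(int(q[0]),int(q[1])),1,col,-1)
    T.append(t)
cv2.imwrite('pics/held.png',np.hstack(T))
E
```

```text
[0.44055615 0.01916127 0.16822621] [-3.14155274e+00 -1.85139129e-04 -2.81210248e+00] 0.5668213792966634 [ 0.48335984 -0.25901425 -2.49108642] 62.558718163054436
```

View pics/held.png

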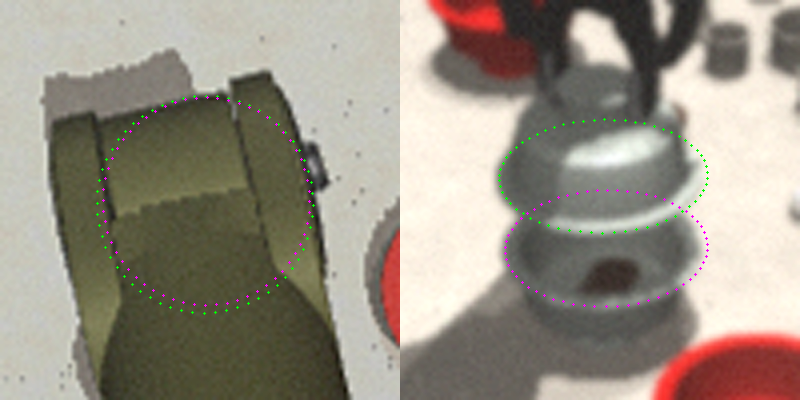

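Cover is held level, and both drawn circles sit off their objects by the same sub-pixel amount, so the relative alignment is good. Lowering to ~7 mm above contact, with a 1 mm correction.

>>> apply_moves:
  steps:
    - [[-1, 0, 20, 0, 0, 0, 0.4], [-1, 0, 36, 0, 0, 0, 0.4], [-1, 0, 46, 0, 0, 0, 0.4], [-1, 0, 49, 0, 0, 0, 0.4], [-1, 0, 49, 0, 0, 0, 0.4], [-1, 0, 49, 0, 0, 0, 0.4]]

```text
t: 13.88
eef_pos: [0.4418, 0.0202, 0.1197]
ee_rot: [-3.141, 0.001, -2.811]
force: [-0.6, -0.4, -2.4]
grip_width: 0.567
gripper_force: 62.6
```

```bash
python3 - <<'E'
from h import *
s=telemetry.observe(); e=s['eef_pos']; print(e,s['ee_rot'],s['grip_width'],s['force'],s['gripper_force'])
im=read_camera('scene'); cv2.imwrite('pics/scene4.png',im[:,:,::-1])
u,v=proj('scene',np.array([[e[0],e[1],.075]]))[0].astype(int)
cv2.imwrite('pics/near.png',cv2.convertScaleAbs(cv2.resize(im[v-36:v+36,u-48:u+48,::-1],(768,576),interpolation=cv2.INTER_CUBIC),alpha=1.6))
E
```

```text
[0.4417859  0.02020224 0.11972358] [-3.14135004e+00  8.46753277e-04 -2.81084156e+00] 0.5672977827186233 [-0.64175285 -0.41684976 -2.44153899] 62.56190745625645
```

View pics/near.png

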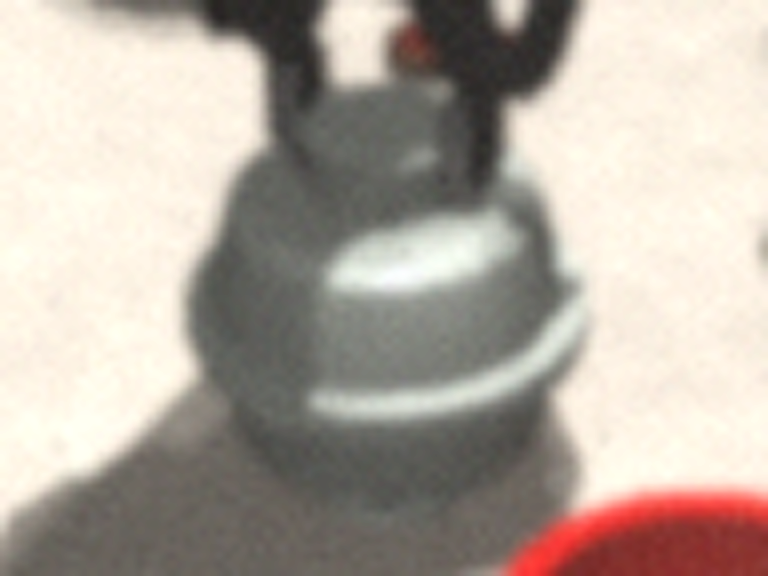

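Cover flange (x 188–590) sits symmetrically over the bowl's lower shell. Lowering slowly to contact.

>>> apply_moves:
  steps:
    - [[0, 0, 2, 0, 0, 0, 0.4], [0, 0, 4, 0, 0, 0, 0.4], [0, 0, 5, 0, 0, 0, 0.4], [0, 0, 6, 0, 0, 0, 0.4], [0, 0, 7, 0, 0, 0, 0.4], [0, 0, 7, 0, 0, 0, 0.4], [0, 0, 7, 0, 0, 0, 0.4]]

```text
t: 14.8
eef_pos: [0.4416, 0.0202, 0.1124]
ee_rot: [-3.142, 0.0, -2.811]
force: [-0.3, -1.6, -0.8]
grip_width: 0.563
gripper_force: 62.7
```

>>> apply_moves:
  steps:
    - [[0, 0, 0.5, 0, 0, 0, 0.4], [0, 0, 0.5, 0, 0, 0, 0.4], [0, 0, 0.5, 0, 0, 0, 0.4]]

```text
t: 15.18
eef_pos: [0.4417, 0.0202, 0.1123]
ee_rot: [-3.141, 0.001, -2.811]
force: [-0.8, -0.1, 5.9]
grip_width: 0.563
gripper_force: 63.1
```

Firm contact (about 8 N). Releasing and going straight up.

>>> apply_moves:
  steps:
    - [[0, 0, 0, 0, 0, 0, 0.58], [0, 0, 0, 0, 0, 0, 0.62], [0, 0, 0, 0, 0, 0, 0.75], [0, 0, 0, 0, 0, 0, 1], [0, 0, 0, 0, 0, 0, 1], [0, 0, 0, 0, 0, 0, 1], [0, 0, -20, 0, 0, 0, 1], [0, 0, -60, 0, 0, 0, 1], [0, 0, -100, 0, 0, 0, 1], [0, -50, -110, 0, 0, 0, 1], [0, -110, -110, 0, 0, 0, 1], [0, -170, -110, 0, 0, 0, 1], [0, -230, -110, 0, 0, 0, 1], [0, -250, -110, 0, 0, 0, 1], [0, -250, -110, 0, 0, 0, 1]]

```text
t: 17.05
eef_pos: [0.5224, -0.2171, 0.2212]
ee_rot: [3.141, -0.001, -2.813]
force: [0.2, 0.3, 0.7]
grip_width: 1.002
gripper_force: 0.0
```

```bash
python3 - <<'E'
from h import *
s=telemetry.observe(); print(s['eef_pos'],s['force'],s['grip_width'])
T=[]
for c in ('top','scene'):
    im=read_camera(c); cv2.imwrite(f'pics/{c}5.png',im[:,:,::-1])
    u,v=proj(c,np.array([[.442,.02,.07]]))[0].astype(int)
    t=cv2.convertScaleAbs(cv2.resize(im[v-40:v+40,u-40:u+40,::-1],(400,400),interpolation=cv2.INTER_CUBIC),alpha=1.6)
    for z,r in((.068,.065),(.136,.025)):
        for q in (proj(c,circ(.442,.0195,z,r))[::5]-[u-40,v-40]+.5)*5: cv2.circle(t,(int(q[0]),int(q[1])),1,(0,255,0),-1)
    T.append(t)
cv2.imwrite('pics/final.png',np.hstack(T))
E
```

```text
[ 0.52240344 -0.21713013  0.22117109] [0.20714663 0.30471964 0.65936184] 1.0018004189849934
```

View pics/final.png

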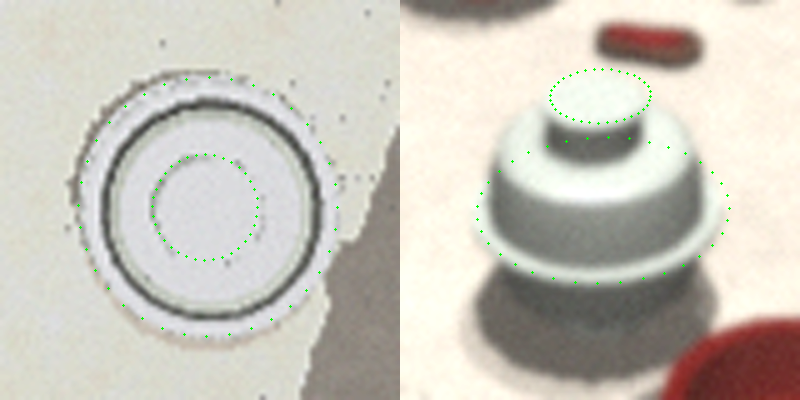

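Cover sits level and concentric: the drawn foot and rim circles match in both views, and no lower rim shows. The gripper is clear. Handing in.

```bash
python3 -c "
from workcell import robot
print(robot.close_job())"
```

```text
the job is handed in; nothing more can be done
None
```

The plain biscuit half is in the mouth-up steel bowl, the wide bowl is set mouth down on it rim to rim and let go, and the job was handed in after about 17 s; the cameras showed it level and centred, but no verdict came back.

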